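# Level the food shelf with a clip-on spirit level

## Robot

A 6-joint arm with a two-finger parallel gripper is mounted at the origin on the work surface. World frame = base frame: x ahead of the robot, y to its left, z up, the work surface at z = 0. Lengths are in m, angles in degrees, forces in N, time in s.
With the tool pointing down it reaches from about 0.325 to 0.75 m from the base axis. Payload 7.6 kg.
Tool frame: the origin (TCP) lies between the finger pads; the fingertips stand tip_reach ahead of it and the grasp point (between the pads) is the TCP (tip_reach is the distance from the TCP to the fingertips, in m); y points along the fingers, z is the direction in which the jaws open and shut, and the axes are right-handed (so a half turn about y gives the same grasp; the last joint's range is limited). The gripper opens to 85 mm and grips with 20 to 120 N. Pads are 22 mm wide; open, the fingers measure 114 mm over their backs; the gripper's body (76 mm by 85 mm) begins 54 mm behind the grasp point. The pads swing forward as they close: fully open they stand 13 mm farther back than shut.
Start: joints at [60.487, 2.991, 80.254, -0, 96.75, -4.028], TCP at [0.226, 0.474, 0.25] pointing down, gripper open.
Joint ranges: [-166.34, 166.34], [-52.06, 124.39], [6.96, 135.62], [-60.46, 240.46], [14.63, 156.25], [-167.68, 167.68]. Speed limits (degrees/s): [147.25, 147.25, 172.46, 180, 180, 180].

## Interface

Orientations are given as a 3x3 rotation matrix whose columns are the frame's x, y, z axes.
In Python, from rig import goto, move_l, move_j, release, grab, wait, ik, get_obs, capture, Unreachable, sign_off, tip_reach gives the robot as it stands. Calls block until the motion is done:
- goto(position, orientation): joint-space move of the TCP to a pose.
- move_l(position, ori=None, v=0.15, guard=None): straight line of the TCP; ori=None keeps the orientation; v is the mean speed in m/s. With guard (N) it stops when the force on the tool has changed by that much, and returns True; else False.
- move_j(angles): joint-space move.
- release() and grab(): open the fingers fully, or close them until they stop; the grip force is fixed at half the most.
- wait(seconds).
- ik(position, orientation): joint angles nearest the present ones, or None.
- get_obs(): the state.
- capture(name): name is "side" or "top"; returns a dict with "color" (420x560x3 uint8, red, green, blue), "fx", "fy", "cx", "cy" (pixels), "k1" (the pictures are not rectified: a ray, as slopes to the right and down, at radius r is drawn at 1 + k1 r^2 times it, then the intrinsics apply), "world_to_cam" (4x4, takes a point from world to camera coordinates). Camera axes: x right, y down, z forward; pixel columns grow to the right and rows downward; lengths in m; the calibration is good to about 2 mm. A picture is of the moment at which its call begins. There is no depth.
A pose or a line that the arm cannot do raises Unreachable and nothing moves.
- sign_off(): hands the job in, once; it reports no verdict.
The state is a dict: "t": time; "joints": joint angles; "dq": joint speeds; "tau": joint torques, N m; "position": TCP position; "ee_rot": TCP orientation; "ft_force": force on the tool from outside, world axes, zero at the start; "wrist_torque": the same for the moment, N m; "opening": finger opening in m.
Only numpy, scipy, OpenCV 4.12 (cv2) and the standard library are available. Lean on these libraries where they do the work, as an engineer would, in place of code of your own. Each camera call takes 0.05 s, during which the arm holds its last target. There are 200 camera calls.

## Task

The little three-legged food shelf stands low at the end with the round black knob. Squeeze the handles of the clip-on spirit level, press it fully down over the middle of the shelf's raised front rail and let go, so that its spring jaw clamps it there; only then turn the knob until the level's bubble rests between the two black lines and the shelf is level. Finish still gripping the knob, and keep gripping it, so that it cannot creep back while I tighten its lock nut; leave everything else on the table and shelf where it is.

Things in the scene. Friction and masses are not known exactly. Their poses are not given: they have to be found in the camera images.
- level_grip (a point): Clip-on spirit level: aluminium bar 180 long, 30 wide, 42 high, 280 g, with two black handles standing up in its middle. Point midway between the handles, 72 mm above the bar's lower edges (it starts standing on them on the table). x along the bar to the vial end, y across, z up. Handles: 34 wide along x, from 42 to 88 mm up; squeeze them along y. The +y one is fixed, outer face 14 mm from this point.
- jaw (a joint): Opening of the level's spring jaw, rad; it is one piece with the -y handle. 0 = shut: that handle leans out, outer face 28 mm from level_grip at its height, 32 at the top. 0.35 = squeezed to the stop (about 8 N): handle upright, 14 mm from level_grip, grip 28 mm wide, channel clear. About 0.16 = clamped on the rail with 8 N. Jaw 34 wide, mid-bar.
- level_seat (a point): Point of the level 52 mm below level_grip, same axes: middle of the ceiling of the channel along the bar's underside. The channel is 20 mm wide (y -10 to +10) and 20 mm deep between 5 mm skirts; its ceiling rests on the rail's top.
- bubble (a joint): Offset of the pale bubble from the vial's middle, m, positive along the level's x, at most 0.020. It goes to the higher end and settles in about 1 s. The bubble is 14 mm long, the two black lines round the yellow-green vial are 20 mm apart: between the lines means within 0.003. With the level clamped on the rail it moves 6.1 mm per radian of the knob.
- vial (a point): Middle of the vial (58 long, 14 across), seen from above in the level's top, 56 mm along the level's +x from its handles.
- rail (a point): Middle of the top edge of the shelf's raised front rail (nearest the robot). y along the rail towards the knob's end, x across it away from the robot, z up. Rail 14 thick, 300 long, 30 above the board, whose top is 85 mm above the table. The level may sit either way round. The shelf stays put on the table; it tilts about its two plain legs, under the end away from the knob.
- knob_grip (a point): Centre of the round black ribbed levelling knob, 39 across, 22 high, 126 mm above the table at all times (its stem goes down through the board to a foot); z is its axis. It lies 127 mm along x and 130 mm along y from rail. Turning it clockwise seen from above lifts its end of the shelf, 8 mm a turn; 1.2 to 2.8 rad are needed, stops lie beyond. It turns stiffly (0.13 N m) and stays as left.
There are look-alikes about, which are no part of the job. What is shaped like the part that bears level_grip but purple or red is not meant.

How it is judged:
By the outcome, as a careful person would: the job done as asked, in the order asked, and still so for the second after the job is handed in, while the arm keeps its last pose, push and grip.
It also fails if it takes over 58 s, if anything falls off the work surface, if the arm or the gripper's body presses on something with over 40 N, if the wrist force passes 120 N, or if a joint passes its speed limit or range.

## Working session

There is one attempt and no reset: what is moved stays moved. The work goes in short steps, each a Python script; the robot and the scene stay as the last script left them, time stands still between calls to the robot, and variables do not carry over. Pictures are saved under pics/ and viewed, about 8 in all and at most 12, crops included, and the job is handed in when it is done.

```bash
ls; mkdir -p pics; python3 - <<'E'
from rig import *
import cv2,numpy as np,pickle
o=get_obs();print(o,tip_reach)
d={}
for n in("top","side"):
    c=capture(n);d[n]=c;cv2.imwrite(f"pics/{n}0.png",c["color"][:,:,::-1])
    print(n,{k:v for k,v in c.items() if k!="color"})
pickle.dump(d,open("c0.pkl","wb"))
E
```

```text
pics
{'t': 0.0, 'joints': array([ 6.04867141e+01,  3.02864753e+00,  8.03139296e+01,  7.41200778e-04,
        9.67502553e+01, -4.02577457e+00]), 'dq': array([-0.02710438,  0.0231359 ,  0.02279376,  0.12099473, -0.01033583,
        0.05298567]), 'tau': array([ 7.86788187e-04, -3.81667113e+01, -3.60181618e+01,  9.79425931e-05,
        6.12532240e-03, -4.59115540e-06]), 'position': array([0.22573671, 0.4736841 , 0.24945134]), 'ee_rot': array([[ 9.02679699e-01, -8.09346470e-04,  4.30312335e-01],
       [-4.30313077e-01, -1.40366332e-03,  9.02678617e-01],
       [-1.26566112e-04, -9.99998687e-01, -1.61533075e-03]]), 'ft_force': array([0.27345263, 0.32630413, 0.39196422]), 'wrist_torque': array([-0.0229074 ,  0.02858009,  0.00088838]), 'opening': 0.08513595389387808} 0.019
top {'fx': 441.61762356403557, 'fy': 441.61762356403557, 'cx': 281.21834196610087, 'cy': 213.269851045097, 'k1': 0.0013826636703385604, 'world_to_cam': array([[-0.02112801, -0.99975179,  0.00706891, -0.12324918],
       [-0.98725381,  0.01974726, -0.15792389,  0.44858882],
       [ 0.1577451 , -0.01031543, -0.98742598,  1.11831262],
       [ 0.        ,  0.        ,  0.        ,  1.        ]])}
side {'fx': 471.9131373629444, 'fy': 471.9131373629444, 'cx': 274.8840716869169, 'cy': 203.43331345602388, 'k1': 0.02102788772555395, 'world_to_cam': array([[ 0.89476325, -0.44653215, -0.00278499, -0.46588597],
       [-0.28718681, -0.57066808, -0.76932547,  0.13092946],
       [ 0.34193926,  0.68916397, -0.63885097,  1.34084569],
       [ 0.        ,  0.        ,  0.        ,  1.        ]])}
```

View pics/top0.png

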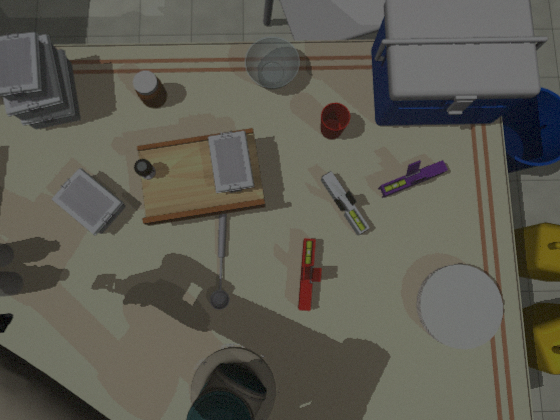

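View pics/side0.png

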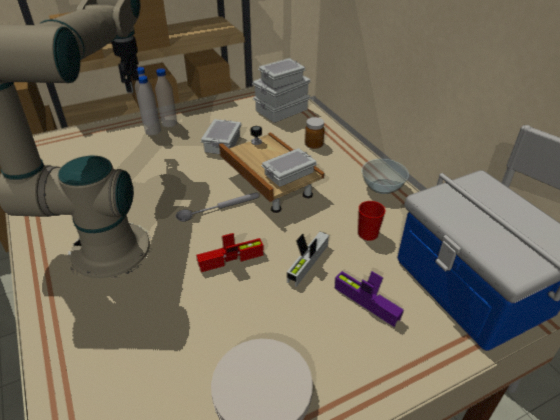

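The top view shows the silver level at about (345,203), the shelf's front rail running from (145,218) to (264,206), and the knob at (144,168). A food box sits on the board and a ladle lies in front of the rail. I'll enlarge both areas for measuring.

```bash
python3 - <<'E'
import cv2,pickle,numpy as np
d=pickle.load(open("c0.pkl","rb"))
def crop(n,x0,y0,w,h,s):
    im=d[n]["color"][y0:y0+h,x0:x0+w,::-1].astype(float)
    im=np.clip(im*1.6,0,255).astype(np.uint8)
    return cv2.resize(im,None,fx=s,fy=s,interpolation=cv2.INTER_CUBIC)
a=crop("top",310,160,80,80,5);b=crop("side",270,220,80,80,5)
c=crop("top",125,120,160,120,2.5);e=crop("side",205,110,160,120,2.5)
c=cv2.resize(c,(400,200+0)) if 0 else c[:200*2][:200+100]
top=np.hstack([a,b]);bot=np.hstack([c,e])[:,:800]
cv2.imwrite("pics/crop1.png",np.vstack([cv2.resize(top,(600,300)),cv2.resize(bot,(800,300))[:, :600] if 0 else cv2.resize(bot,(600,225))]))
E
```

```text
(no output)
```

View pics/crop1.png

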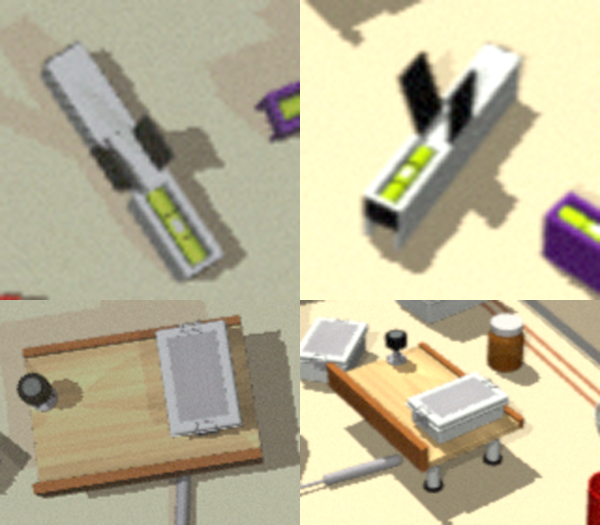

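The crop shows the level's vial end at lower right and the fixed (+y) handle on its right. The leaning jaw handle is on its left. The knob stands clear on the board, and the box sits behind the rail's low-left half. Next I measure these.

```bash
cat >h.py <<'E'
import numpy as np,cv2
def ray(c,uv):
    p=(np.array(uv,float)-[c["cx"],c["cy"]])/[c["fx"],c["fy"]]
    q=p.copy()
    for _ in range(5): q=p/(1+c["k1"]*(q@q))
    R=c["world_to_cam"][:3,:3];t=c["world_to_cam"][:3,3]
    return -R.T@t, R.T@np.array([*q,1.])
def onz(c,uv,z):
    o,d=ray(c,uv);return o+d*(z-o[2])/d[2]
def proj(c,P):
    P=np.array(P,float);p=c["world_to_cam"][:3,:3]@P+c["world_to_cam"][:3,3];q=p[:2]/p[2]
    return q*(1+c["k1"]*(q@q))*[c["fx"],c["fy"]]+[c["cx"],c["cy"]]
def tri(c1,u1,c2,u2):
    o1,d1=ray(c1,u1);o2,d2=ray(c2,u2)
    s=np.linalg.lstsq(np.c_[d1,-d2],o2-o1,rcond=None)[0]
    a,b=o1+d1*s[0],o2+d2*s[1];return (a+b)/2,np.linalg.norm(a-b)
def mask(c,lo,hi,box):
    x,y,w,h=box;hsv=cv2.cvtColor(c["color"],cv2.COLOR_RGB2HSV)
    m=np.zeros(hsv.shape[:2],np.uint8);m[y:y+h,x:x+w]=cv2.inRange(hsv,lo,hi)[y:y+h,x:x+w]
    return m
def big(m,k=1):
    cs=sorted(cv2.findContours(m,cv2.RETR_EXTERNAL,cv2.CHAIN_APPROX_NONE)[0],key=cv2.contourArea)[::-1]
    return cs[:k]
E
python3 - <<'E'
import pickle;from h import *
np.set_printoptions(precision=4,suppress=True)
d=pickle.load(open("c0.pkl","rb"));T,S=d["top"],d["side"]
print("cams",ray(T,(0,0))[0],ray(S,(0,0))[0])
hs=lambda c,u:cv2.cvtColor(c["color"],cv2.COLOR_RGB2HSV)[u[1],u[0]]
for u in((333,185),(357,219),(352,212),(205,216),(160,190),(144,166),(300,180)):print(u,hs(T,u))
for u in((322,245),(296,268),(256,130),(246,180)):print('s',u,hs(S,u))
# vial, top+side
for c,b in((T,(335,200,35,40)),(S,(285,250,35,30))):
    k=big(mask(c,(22,120,60),(40,255,255),b));r=cv2.minAreaRect(k[0]);print("vial",r,cv2.contourArea(k[0]));c["v"]=r[0]
print("vial tri",tri(T,T["v"],S,S["v"]))
# manual bar top corners
cc=[(322,176.5),(330,171.2),(359.3,234),(368.7,228)]
for z in(.042,):print("bar",[onz(T,(310+0*0+u[0]-310,u[1]),z) for u in cc])
# rail brown
m=mask(T,(3,110,40),(16,255,200),(135,190,140,40));k=big(m)
print("rail T",cv2.minAreaRect(k[0]),cv2.boxPoints(cv2.minAreaRect(k[0])))
m2=mask(T,(3,110,40),(16,255,200),(130,120,140,60))
for q in big(m2,2):print("rear",cv2.minAreaRect(q))
for c,b in((T,(130,150,30,35)),(S,(243,120,25,25))):
    k=big(mask(c,(0,0,0),(180,255,60),b),2)
    for q in k:print("knob",cv2.minAreaRect(q),cv2.contourArea(q))
ov=T["color"][:,:,::-1].copy();ov[m>0]=(255,0,255);cv2.imwrite("pics/ov.png",cv2.resize(ov[120:240,120:280],None,fx=4,fy=4,interpolation=0))
E
```

```text
cams [ 0.2639 -0.1205  1.176 ] [-0.004  -1.0574  0.956 ]
(333, 185) [ 75   5 110]
(357, 219) [ 50   7 115]
(352, 212) [ 34 157 114]
(205, 216) [13 92 50]
(160, 190) [ 21  87 112]
(144, 166) [90  7 69]
(300, 180) [ 32  35 115]
s (322, 245) [60 10 76]
s (296, 268) [ 35 223 120]
s (256, 130) [105  14  36]
s (246, 180) [19 97 84]
vial ((356.6153564453125, 219.92306518554688), (21.63330841064453, 4.437601566314697), 56.3099365234375) 61.5
vial ((298.04876708984375, 265.93902587890625), (4.372865676879883, 17.02294158935547), 38.65980911254883) 49.0
vial tri (array([ 0.4241, -0.3279,  0.0428]), np.float64(0.0012543529303417481))
bar [array([ 0.541, -0.242,  0.042]), array([ 0.555 , -0.2637,  0.042 ]), array([ 0.3867, -0.333 ,  0.042 ]), array([ 0.4019, -0.3581,  0.042 ])]
rail T ((203.42825317382812, 211.55149841308594), (7.860027313232422, 122.64012908935547), 80.90972137451172) [[142.2574 217.3588]
 [263.3573 197.9828]
 [264.5991 205.7442]
 [143.4992 225.1201]]
rear ((172.78521728515625, 142.3334197998047), (4.325754642486572, 71.84705352783203), 81.15818786621094)
rear ((248.0, 130.5), (3.0, 8.0), 90.0)
knob ((143.50001525878906, 168.00001525878906), (20.50609588623047, 16.26345443725586), 45.0) 234.5
knob ((153.0, 174.0), (0.0, 0.0), 0.0) 0.0
knob ((256.0, 133.0), (10.0, 12.0), 0.0) 58.5
knob ((258.0, 142.0), (0.0, 0.0), 0.0) 0.0
```

```bash
python3 - <<'E'
import pickle;from h import *
np.set_printoptions(precision=4,suppress=True)
d=pickle.load(open("c0.pkl","rb"));T,S=d["top"],d["side"]
hsv=cv2.cvtColor(T["color"],cv2.COLOR_RGB2HSV)
for u in(155,185,205,245):print(u,[(v,*hsv[v,u]) for v in range(198,226)])
a=cv2.resize(T["color"][120:235,128:278,::-1],None,fx=5,fy=5,interpolation=cv2.INTER_CUBIC)
a=np.clip(a*1.7,0,255).astype(np.uint8);cv2.imwrite("pics/rail.png",a)
E
```

```text
155 [(198, np.uint8(19), np.uint8(87), np.uint8(114)), (199, np.uint8(20), np.uint8(86), np.uint8(118)), (200, np.uint8(22), np.uint8(88), np.uint8(113)), (201, np.uint8(19), np.uint8(89), np.uint8(115)), (202, np.uint8(19), np.uint8(93), np.uint8(115)), (203, np.uint8(22), np.uint8(81), np.uint8(113)), (204, np.uint8(22), np.uint8(81), np.uint8(113)), (205, np.uint8(25), np.uint8(73), np.uint8(112)), (206, np.uint8(23), np.uint8(72), np.uint8(114)), (207, np.uint8(22), np.uint8(81), np.uint8(110)), (208, np.uint8(18), np.uint8(87), np.uint8(108)), (209, np.uint8(19), np.uint8(95), np.uint8(105)), (210, np.uint8(19), np.uint8(90), np.uint8(108)), (211, np.uint8(20), np.uint8(96), np.uint8(104)), (212, np.uint8(18), np.uint8(94), np.uint8(108)), (213, np.uint8(17), np.uint8(82), np.uint8(112)), (214, np.uint8(19), np.uint8(87), np.uint8(105)), (215, np.uint8(17), np.uint8(94), np.uint8(103)), (216, np.uint8(13), np.uint8(142), np.uint8(90)), (217, np.uint8(13), np.uint8(147), np.uint8(92)), (218, np.uint8(12), np.uint8(138), np.uint8(96)), (219, np.uint8(13), np.uint8(144), np.uint8(9
[... 3801 characters left out ...]
), (212, np.uint8(21), np.uint8(52), np.uint8(78)), (213, np.uint8(28), np.uint8(42), np.uint8(84)), (214, np.uint8(30), np.uint8(35), np.uint8(117)), (215, np.uint8(32), np.uint8(36), np.uint8(114)), (216, np.uint8(34), np.uint8(35), np.uint8(115)), (217, np.uint8(32), np.uint8(33), np.uint8(117)), (218, np.uint8(32), np.uint8(36), np.uint8(114)), (219, np.uint8(34), np.uint8(32), np.uint8(118)), (220, np.uint8(32), np.uint8(34), np.uint8(114)), (221, np.uint8(34), np.uint8(33), np.uint8(115)), (222, np.uint8(34), np.uint8(35), np.uint8(116)), (223, np.uint8(30), np.uint8(36), np.uint8(113)), (224, np.uint8(30), np.uint8(31), np.uint8(114)), (225, np.uint8(32), np.uint8(30), np.uint8(118))]
```

View pics/rail.png

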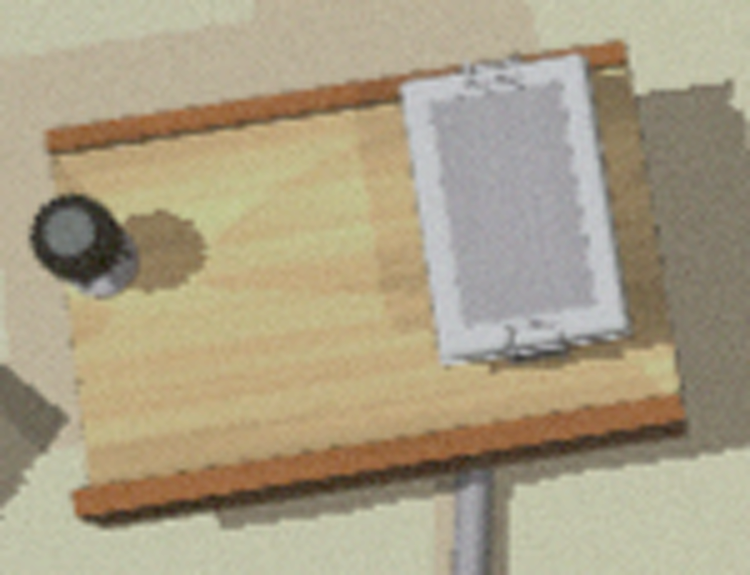

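The picture shows the rail's bright top face from (143,219) to (265,201) and the knob head at about (142,167). The ladle handle passes under the rail's front face at (223,215). Next I fit the rail line.

```bash
python3 - <<'E'
import pickle;from h import *
np.set_printoptions(precision=4,suppress=True)
d=pickle.load(open("c0.pkl","rb"));T,S=d["top"],d["side"]
m=mask(T,(5,112,70),(17,255,140),(138,192,132,36))
vs,us=np.nonzero(big(m) and cv2.drawContours(np.zeros_like(m),big(m),-1,255,-1))
print("u range",us.min(),us.max())
cols=np.arange(148,261);mid=np.array([vs[us==u].mean() for u in cols]);th=np.array([(us==u).sum() for u in cols])
p=np.polyfit(cols,mid,1);r=mid-np.polyval(p,cols);p=np.polyfit(cols[abs(r)<.6],mid[abs(r)<.6],1)
print(p,r.std(),th.mean())
Z=.1135
a=onz(T,(us.min()-.5,np.polyval(p,us.min())),Z);b=onz(T,(us.max()+.5,np.polyval(p,us.max())),Z)
yr=(a-b)/np.linalg.norm(a-b);M=(a+b)/2;xr=np.array([yr[1],-yr[0],0])
print("rail ends",a,b,"len",np.linalg.norm(a-b),"mid",M,"y",yr,"thick",th.mean()*np.cos(np.arctan(p[0]))/T["fx"]*1.05)
K=M+.127*xr+.130*yr;K[2]=.126;print("knob pred",K,proj(T,K),proj(S,K),proj(T,K+[0,0,.011]))
print("knob tri",tri(T,(142.3,167.5),S,(256,133)), onz(T,(142.2,166.7),.137))
print("rail end in side",proj(S,a),proj(S,b),"M",proj(S,M))
# box on board
mm=mask(T,(0,0,90),(180,40,255),(205,125,55,75));print("box",[onz(T,u,.13) for u in cv2.boxPoints(cv2.minAreaRect(big(mm)[0]))])
from rig import ik
def R(yl): # tool z along yl, tool y down
    z=np.array([*yl,0]);z/=np.linalg.norm(z);y=np.array([0,0,-1.]);return np.c_[np.cross(y,z),y,z]
xl=-yr[:2]
print("ik level",[ik([.4711,-.2992,.15],R(s*np.array([.517,-.856]))) for s in(1,-1)])
print("ik rail",[ik([*M[:2],.25],R(s*xr[:2])) for s in(1,-1)])
print("ik knob",[(g,ik([*K[:2],.126],R([np.cos(g),np.sin(g)]))) for g in np.radians([0,90,180,270])])
E
```

```text
u range 143 264
[ -0.1591 242.7787] 0.16778746313730858 5.575221238938053
rail ends [0.4237 0.205  0.1135] [ 0.4654 -0.0914  0.1135] len 0.29931435654875144 mid [0.4445 0.0568 0.1135] y [-0.1391  0.9903  0.    ] thick 0.013091127342785213
knob pred [0.5522 0.2032 0.126 ] [143.1818 167.221 ] [256.2072 131.9624] [141.8097 166.0341]
knob tri (array([0.5533, 0.2074, 0.1194]), np.float64(0.00017486997870621402)) [0.5505 0.2022 0.137 ]
rail end in side [220.6291 144.1783] [271.7694 190.3326] M [244.5454 165.764 ]
box [array([0.6344, 0.0489, 0.13  ]), array([ 0.6478, -0.0428,  0.13  ]), array([ 0.4972, -0.0643,  0.13  ]), array([0.4845, 0.0255, 0.13  ])]
ik level [array([-36.2111,  11.3463,  82.7065,   0.    ,  85.9472,  22.6581]), array([ -36.2111,   11.3463,   82.7065,   -0.    ,   85.9472, -157.3419])]
ik rail [array([ 2.5595, -9.6274, 92.4002, -0.    , 97.2272, -5.4358]), None]
ik knob [(np.float64(0.0), array([16.6074, 17.2187, 78.6151, -0.    , 84.1662, 16.6074])), (np.float64(1.5707963267948966), array([ 16.6074,  17.2187,  78.6151,  -0.    ,  84.1662, -73.3926])), (np.float64(3.141592653589793), array([  16.6074,   17.2187,   78.6151,   -0.    ,   84.1662, -163.3926])), (np.float64(4.71238898038469), array([ 16.6074,  17.2187,  78.6151,  -0.    ,  84.1662, 106.6074]))]
```

The checks agree: the rail length comes out at 0.2993 m, the knob prediction falls on its pixel, and the level's length is 0.1795 m. Next I pick up the level.

```bash
cat >>h.py <<'E'
np.set_printoptions(precision=4,suppress=True)
def R(yl):
    z=np.array([*yl[:2],0.]);z/=np.linalg.norm(z);y=np.array([0,0,-1.]);return np.c_[np.cross(y,z),y,z]
M=np.array([.4445,.0568,.1135]);yr=np.array([-.1391,.9903,0]);xr=np.array([.9903,.1391,0]);K=np.array([.5522,.2032,.126])
def snap(n,box,s,f):
    from rig import capture
    c=capture(n);x,y,w,h=box
    a=cv2.resize(c["color"][y:y+h,x:x+w,::-1],None,fx=s,fy=s,interpolation=cv2.INTER_CUBIC)
    cv2.imwrite(f,np.clip(a*1.6,0,255).astype(np.uint8));return c
E
python3 - <<'E'
from rig import *;from h import *
yl=np.array([.517,-.856,0]);G=np.array([.4711,-.2992,.072])-.007*yl
goto(G+[0,0,.15],R(yl));move_l(G+[0,0,.06],v=.15)
print(move_l(G,v=.06,guard=8));o=get_obs();print(o["position"],o["ft_force"])
grab();o=get_obs();print(o["opening"],o["ft_force"],o["position"])
move_l(G+[0,0,.18],v=.12);o=get_obs();print(o["opening"],o["ft_force"],o["t"])
goto(np.r_[M[:2],.23],R(xr));wait(.3);o=get_obs();print(o["position"],o["ft_force"],o["wrist_torque"],o["t"])
a=snap("top",(120,110,170,130),3,"pics/a.png");b=snap("side",(180,60,170,130),3,"pics/b.png")
cv2.imwrite("pics/ab.png",np.vstack([cv2.imread("pics/a.png"),cv2.imread("pics/b.png")])[:,:][:780])
x=np.hstack([cv2.imread("pics/a.png"),cv2.imread("pics/b.png")]);cv2.imwrite("pics/ab.png",cv2.resize(x,(800,306)))
E
```

```text
False
[ 0.4678 -0.2934  0.0725] [ 0.2202 -0.1026 -0.4005]
0.026179973781433125 [ 1.9206 -4.7917  8.8036] [ 0.4692 -0.2955  0.0751]
0.02632334110532625 [-0.1101  0.5423 -2.883 ] 7.05
[0.4447 0.0563 0.2299] [ 0.0803  0.4321 -2.3948] [-0.0287 -0.0018  0.0505] 8.675
```

View pics/ab.png

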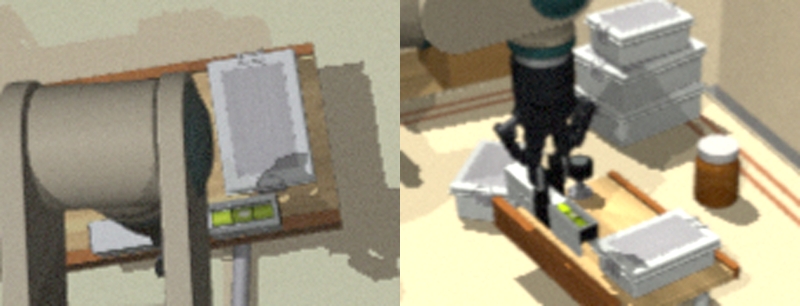

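The level is held over the rail with the vial toward -y, its vial at about (244,213) in full top-view pixels. I check its pose by triangulating the vial, then measure the bar's end.

```bash
python3 - <<'E'
from rig import *;from h import *
T,S=capture("top"),capture("side");P=get_obs()["position"];E=P-.056*yr+[0,0,-.031]
print("exp vial",E,proj(T,E),proj(S,E))
for c,n in((T,"t"),(S,"s")):
    u,v=proj(c,E).astype(int);m=mask(c,(22,110,60),(42,255,255),(u-22,v-15,44,30))
    m=cv2.morphologyEx(m,cv2.MORPH_CLOSE,np.ones((5,5),np.uint8))
    k=big(m);r=cv2.minAreaRect(k[0]);print(n,r);c["v"]=r[0]
V,e=tri(T,T["v"],S,S["v"]);print("vial",V,e,"along,across,up err",(V-E)@yr,(V-E)@xr,(V-E)[2])
v2=onz(T,T["v"],E[2]);print("top-only",(v2-E)@yr,(v2-E)@xr)
E
```

```text
exp vial [0.4523 0.0012 0.199 ] [222.2514 200.2023] [253.4253 150.7699]
t ((222.42999267578125, 201.00997924804688), (5.232590675354004, 25.45584487915039), 81.8698959350586)
s ((252.53529357910156, 150.9588165283203), (13.558154106140137, 2.928561210632324), 40.60129928588867)
vial [0.4499 0.0009 0.1994] 0.001009756543247288 along,across,up err 3.614957277059026e-05 -0.0024341757849701087 0.00036535980189789097
top-only -0.00013883335599935802 -0.0018938048976267767
```

The vial sits about 2 mm toward the robot relative to the rail as seen by the same camera. I shift 1.5 mm and go down under guard; the contact height will show whether it seated.

```bash
python3 - <<'E'
from rig import *;from h import *
A=M+.0015*xr
move_l(np.r_[A[:2],.192],v=.08)
f0=get_obs()["ft_force"]
h=move_l(np.r_[A[:2],.157],v=.03,guard=15);o=get_obs();print(h,o["position"],o["ft_force"]-f0,o["wrist_torque"],o["t"])
E
```

```text
True [0.4462 0.0571 0.1691] [-1.8338  1.0865  5.7899] [-0.2713  0.013  -0.0343] 10.2833
```

```bash
python3 - <<'E'
from rig import *;from h import *
A=M+.0015*xr
for g in (12,12):
    h=move_l(np.r_[A[:2],.157],v=.02,guard=g);o=get_obs();print(h,o["position"],o["ft_force"],o["wrist_torque"],o["opening"],o["t"])
wait(.2);print(get_obs()["ft_force"],get_obs()["position"])
snap("side",(190,80,130,100),5,"pics/c.png")
E
```

```text
True [0.4463 0.0571 0.1691] [-1.7753  0.9864  4.5698] [-0.2535  0.2053 -0.127 ] 0.02631603807888588 10.525
True [0.4463 0.0571 0.1691] [-0.9151  0.6075  4.8618] [-0.2624  0.2833 -0.0885] 0.026499433926927864 10.7667
[-1.5715  1.0102  5.4822] [0.4463 0.0571 0.1691]
```

View pics/c.png

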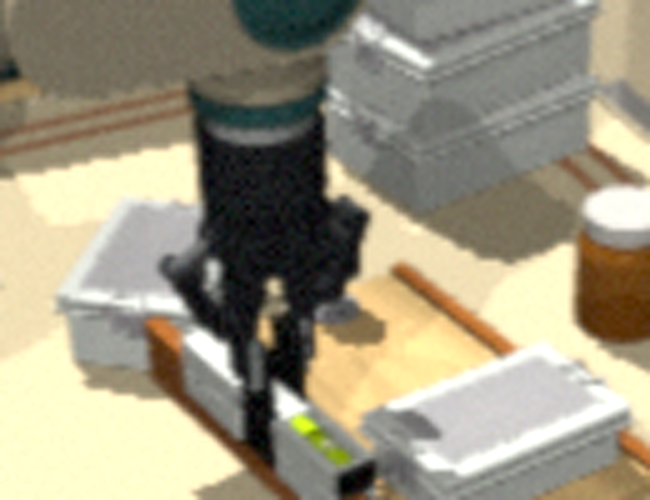

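The skirts straddle the rail with the vial at -y, and the contact height of 0.169 is 20 mm lower than it would be on the skirts. I press once more, harder, and let go while pressing.

```bash
python3 - <<'E'
from rig import *;from h import *
A=M+.0015*xr
h=move_l(np.r_[A[:2],.160],v=.02,guard=28);o=get_obs();print(h,o["position"],o["ft_force"],o["wrist_torque"],o["t"])
h=move_l(np.r_[A[:2],o["position"][2]-.0015],v=.02);o=get_obs();print(h,o["position"],o["ft_force"],o["wrist_torque"])
release();wait(.2);o=get_obs();print(o["opening"],o["position"],o["ft_force"])
move_l(np.r_[A[:2],.27],v=.15)
goto(np.r_[K[:2],.22],R(yr));wait(.8);print(get_obs()["t"],get_obs()["joints"])
snap("top",(120,110,170,130),2.4,"pics/a.png");snap("side",(190,80,170,130),2.4,"pics/b.png")
cv2.imwrite("pics/ab2.png",np.hstack([cv2.imread("pics/a.png"),cv2.imread("pics/b.png")])[:,:800])
E
```

```text
True [0.4465 0.0572 0.1691] [-2.4469  0.2922  5.6258] [-0.2385  0.5033 -0.0269] 11.2917
False [0.4464 0.0571 0.1691] [-3.0227  1.4823 10.2632] [-0.1589  0.6949 -0.034 ]
0.08555550641772572 [0.446  0.057  0.1676] [-0.1363  0.3196 -0.1711]
15.1917 [ 16.6069  13.8252  71.7655   0.0009  94.4168 -81.3871]
```

View pics/ab2.png

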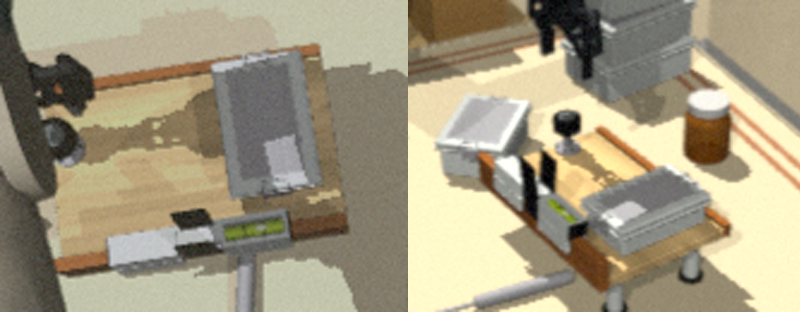

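The level is clamped on the rail, and the bubble (top-crop about (265,228)) lies toward the -y end. I measure the bubble, press the +y end of the bar lightly with closed fingertips to confirm it is bedded along the rail, and re-measure.

```bash
cat >>h.py <<'E'
def strip(c,V,d,across=1):
    # image strip along the vial axis through point V, direction d; 1 col = 0.5 mm, +-34 mm
    s=np.arange(-34,34.1,.5)/1e3; px=np.array([proj(c,V+d*t) for t in s])
    n=px[-1]-px[0];n=np.array([-n[1],n[0]])/np.linalg.norm(n)
    k=np.array([-across,0,across])
    mx=(px[None,:,0]+k[:,None]*n[0]).astype(np.float32);my=(px[None,:,1]+k[:,None]*n[1]).astype(np.float32)
    return s*1e3,cv2.remap(c["color"],mx,my,cv2.INTER_LINEAR).astype(float).mean(0)
def vial(c,E):
    u,v=proj(c,E).astype(int);m=mask(c,(22,95,40),(42,255,255),(u-25,v-16,50,32))
    m=cv2.morphologyEx(m,cv2.MORPH_CLOSE,np.ones((7,7),np.uint8))
    k=big(m)
    return cv2.minAreaRect(k[0]) if k else None
def bubble(c,E,pr=False):
    # bubble offset (mm): where the strip is least saturated near the middle; vial yellow ends give the middle
    s,p=strip(c,E,-yr);sat=(p.max(1)-p.min(1))/p.max(1)
    if pr: print(" ".join(f"{a:.0f}:{b:.2f}/{v:.0f}" for a,b,v in list(zip(s,sat,p.max(1)))[::2]))
    return s,sat
E
cat >bub.py <<'E'
from rig import *;from h import *
E=M+.0015*xr-.056*yr;E[2]=.1375
T,S=capture("top"),capture("side")
rt,rs=vial(T,E),vial(S,E);print(rt,rs);V,e=tri(T,rt[0],S,rs[0]);print("vial",V,e,"err",(V-E)@yr,(V-E)@xr,V[2]-E[2])
for c,r in((T,rt),(S,rs)): print("c");bubble(c,onz(c,r[0],.1375),True)
E
python3 bub.py; python3 - <<'E'
from rig import *;from h import *
A=M+.0015*xr+.068*yr
goto(np.r_[A[:2],.23],R(xr));grab();f0=get_obs()["ft_force"];move_l(np.r_[A[:2],.168],v=.1)
h=move_l(np.r_[A[:2],.145],v=.02,guard=12);o=get_obs();print(h,o["position"],o["ft_force"]-f0,o["opening"])
move_l(np.r_[A[:2],o["position"][2]-.002],v=.02);wait(.2);o=get_obs();print(o["position"],o["ft_force"]-f0)
move_l(np.r_[A[:2],.23],v=.15);release()
goto(np.r_[K[:2],.20],R(yr));wait(.5);print(get_obs()["t"])
E
python3 bub.py
```

```text
((225.55538940429688, 205.3137664794922), (5.213559627532959, 24.040302276611328), 79.99201965332031) ((253.75001525878906, 167.75), (13.435027122497559, 2.8284268379211426), 45.0)
vial [0.4512 0.0008 0.1394] 0.00016237867001597372 err -0.0003890147644542572 -0.0026440405645211714 0.0019095050521902301
c
-34:0.02/80 -33:0.01/79 -32:0.04/77 -31:0.09/75 -30:0.19/72 -29:0.37/73 -28:0.55/76 -27:0.59/80 -26:0.60/82 -25:0.60/82 -24:0.61/81 -23:0.62/81 -22:0.60/81 -21:0.58/80 -20:0.57/80 -19:0.58/80 -18:0.60/80 -17:0.61/79 -16:0.62/80 -15:0.61/79 -14:0.61/78 -13:0.60/75 -12:0.57/70 -11:0.55/65 -10:0.56/63 -9:0.59/63 -8:0.62/68 -7:0.62/75 -6:0.62/80 -5:0.62/80 -4:0.63/81 -3:0.64/80 -2:0.63/80 -1:0.62/80 0:0.56/80 1:0.50/81 2:0.41/82 3:0.31/83 4:0.25/84 5:0.22/87 6:0.22/88 7:0.23/86 8:0.24/83 9:0.25/81 10:0.26/79 11:0.30/79 12:0.41/79 13:0.53/80 14:0.57/79 15:0.59/80 16:0.60/79 17:0.60/79 18:0.60/79 19:0.61/79 20:0.62/78 21:0.62/79 22:0.61/80 23:0.61/81 24:0.62/80 25:0.62/79 26:0.59/78 27:0.54/77 28:0.45/75 29:0.32/73 30:0.19/71 31:0.11/73 32:0.04/74 33:0.04/66 34:0.07/52
c
-34:0.09/90 -33:0.
[... 2073 characters left out ...]
92 -27:0.51/92 -26:0.57/91 -25:0.61/91 -24:0.64/91 -23:0.65/91 -22:0.66/91 -21:0.68/92 -20:0.69/92 -19:0.69/92 -18:0.69/92 -17:0.67/92 -16:0.66/91 -15:0.67/90 -14:0.67/88 -13:0.68/86 -12:0.68/85 -11:0.69/85 -10:0.70/85 -9:0.70/85 -8:0.71/85 -7:0.71/86 -6:0.70/88 -5:0.68/90 -4:0.65/92 -3:0.62/93 -2:0.59/95 -1:0.55/96 0:0.50/98 1:0.43/100 2:0.39/102 3:0.36/103 4:0.33/104 5:0.30/104 6:0.29/103 7:0.29/102 8:0.30/100 9:0.33/99 10:0.36/98 11:0.40/97 12:0.45/97 13:0.51/95 14:0.56/94 15:0.60/94 16:0.61/93 17:0.64/93 18:0.67/92 19:0.68/92 20:0.64/92 21:0.60/92 22:0.56/92 23:0.51/91 24:0.48/90 25:0.42/89 26:0.37/87 27:0.30/85 28:0.27/80 29:0.23/74 30:0.20/69 31:0.16/61 32:0.13/53 33:0.09/44 34:0.05/36
```

The press raised the bubble reading only from 7.0 to 8.1 mm, so the level is bedded (bar-top contact z 0.1368 against an expected 0.137). The needed turn is about 1.35 rad clockwise. I grip the knob and turn most of it, then read again.

```bash
cat >read.py <<'E'
from rig import *;from h import *
def read():
    E=M-.001*xr-.056*yr;E[2]=.1385;out=[]
    for n in("top","side"):
        c=capture(n);r=vial(c,E)
        s,sat=bubble(c,onz(c,r[0],.1385));w=np.clip((.48 if n=="top" else .55)-sat,0,None)*(abs(s)<22)
        dark=None
        out.append((round(float((s*w).sum()/max(w.sum(),1e-9)),2),[round(x,1) for x in r[1]],[round(x,1) for x in r[0]]))
    return out
E
python3 - <<'E'
from rig import *;from h import *;from read import read
print(read())
P=K+.0015*xr
move_l(np.r_[P[:2],.128],v=.08,guard=10);o=get_obs();print(o["position"],o["ft_force"])
grab();o=get_obs();print("open",o["opening"],o["position"],o["ft_force"],o["wrist_torque"])
j=o["joints"].copy();print(j)
for k in range(4):
    j[5]+=15;move_j(j)
wait(1.2);o=get_obs();print(o["t"],o["joints"],o["opening"],o["ft_force"],o["wrist_torque"])
try: print(read())
except Exception as e: print(e)
a=snap("top",(120,110,170,130),2.4,"pics/a.png");snap("side",(190,80,170,130),2.4,"pics/b.png")
cv2.imwrite("pics/ab3.png",np.hstack([cv2.imread("pics/a.png"),cv2.imread("pics/b.png")])[:,:800])
E
```

```text
[(-0.01, [12.2, 23.9], [224.8, 201.8]), (6.32, [13.5, 2.5], [253.6, 167.9])]
[0.5541 0.2035 0.1288] [ 0.4202 -0.1266 -0.118 ]
open 0.03716161091563503 [0.5536 0.205  0.129 ] [-1.6588  6.8457  3.3798] [ 0.9582  0.316  -0.0089]
[ 16.6678  17.2903  78.1688   0.1618  84.4423 -81.4105]
27.0583 [ 16.622   17.2663  78.2028   0.0827  84.5597 -21.7024] 0.03725046128663982 [-4.7841 -6.5677  2.174 ] [-1.0156  0.6403 -0.1077]
[(2.31, [5.1, 23.7], [225.5, 205.2]), (0.99, [13.6, 2.6], [253.6, 167.8])]
```

View pics/ab3.png

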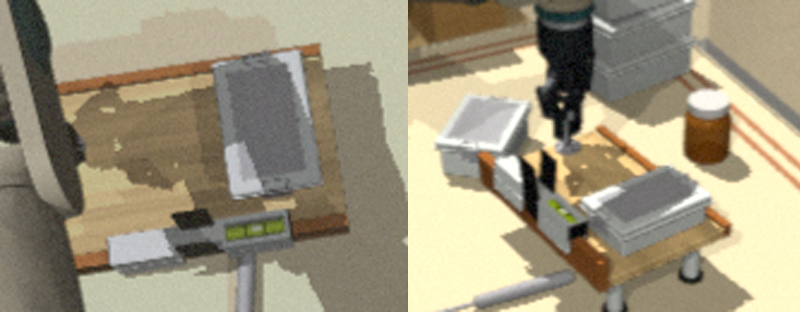

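The knob is gripped (opening 37 mm), the bubble has moved to +2.3 mm, and nothing else has moved. I turn the remaining ~22°, watching the reading and the line positions.

```bash
python3 - <<'E'
from rig import *;from h import *;from read import read
j=get_obs()["joints"].copy();j[5]+=22;move_j(j);wait(1.5);print(read(),read())
E=M-.001*xr-.056*yr;E[2]=.1385;c=capture("top");r=vial(c,E);bubble(c,onz(c,r[0],.1385),True)
o=get_obs();print(o["t"],o["joints"],o["opening"],o["ft_force"],o["wrist_torque"])
E
```

```text
[(-0.75, [5.9, 24.0], [225.8, 204.7]), (-1.57, [13.6, 2.6], [253.7, 167.8])] [(-0.5, [5.2, 24.2], [225.8, 205.2]), (-1.63, [13.6, 2.5], [253.7, 167.8])]
-34:0.03/82 -33:0.04/81 -32:0.05/79 -31:0.11/77 -30:0.28/73 -29:0.45/70 -28:0.52/73 -27:0.56/77 -26:0.59/79 -25:0.62/78 -24:0.65/78 -23:0.65/78 -22:0.66/78 -21:0.66/78 -20:0.66/79 -19:0.63/79 -18:0.62/79 -17:0.60/80 -16:0.61/80 -15:0.61/79 -14:0.60/77 -13:0.59/74 -12:0.58/70 -11:0.56/64 -10:0.55/59 -9:0.54/64 -8:0.53/73 -7:0.49/78 -6:0.38/80 -5:0.27/82 -4:0.21/85 -3:0.16/87 -2:0.16/89 -1:0.17/90 0:0.19/91 1:0.22/90 2:0.25/87 3:0.31/85 4:0.40/83 5:0.48/81 6:0.52/77 7:0.56/74 8:0.56/69 9:0.54/63 10:0.54/64 11:0.56/70 12:0.60/77 13:0.61/79 14:0.63/81 15:0.62/80 16:0.60/79 17:0.59/78 18:0.60/78 19:0.60/79 20:0.60/79 21:0.60/79 22:0.61/79 23:0.61/78 24:0.61/79 25:0.61/78 26:0.62/76 27:0.56/75 28:0.43/73 29:0.28/72 30:0.14/73 31:0.03/73 32:0.02/67 33:0.02/58 34:0.09/51
29.4583 [16.6132 17.2428 78.2278  0.0685 84.6336  0.0111] 0.03730218815748173 [-4.9239 -3.6302  1.8208] [-0.5891  0.3692 -0.1144]
```

```bash
python3 - <<'E'
from rig import *;from h import *;from read import read
wait(1);print(read(),get_obs()["opening"],get_obs()["t"])
snap("side",(170,70,220,165),3.5,"pics/fin.png")
E
```

```text
[(-1.27, [5.1, 24.8], [226.1, 205.1]), (-1.75, [13.6, 2.6], [253.7, 167.8])] 0.037100751141462426 30.5583
```

View pics/fin.png

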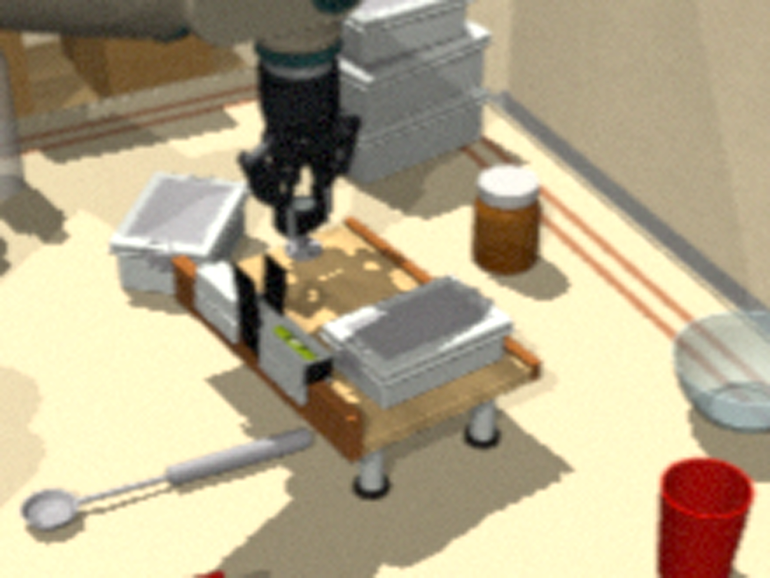

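The final view shows the knob held, the level seated on the rail, and the box, ladle and cup in place. The bubble is between the lines, so I hand in.

```bash
python3 -c "from rig import *;print(sign_off(),get_obs()['t'])"
```

```text
the job is handed in; nothing more can be done
the job is handed in; nothing more can be done
```

The job is handed in: the level is clamped on the middle of the front rail, the bubble rests between the black lines, and the gripper is still holding the knob. It took about 31 s of the 58 s allowed.

- **Level:** I squeezed the handles, pressed the level down over the middle of the rail with the vial end away from the knob, and let go. I then pressed the knob end of the bar lightly with closed fingers to be sure it was bedded. That moved the bubble from 7.0 to 8.1 mm, and the bar top there read 136.8 mm, against about 137 mm expected.
- **Knob:** I turned it clockwise by about 82° in one grip.
- **Last checks:** From the top camera the bubble measured about 0.5 mm from midway between the black lines, where 3 mm is allowed. Cruder readings, taken from the vial's outline rather than the lines, scattered from -0.5 to -1.3 mm (top) and about -1.7 mm (side). The side camera had read lower than the top one all along. The gripper opening stayed steady at 37 mm on the knob.
- **Disagreements:** Across the rail, the cameras and the arm disagreed by about 2 mm. I allowed 1.5 mm for this, both when placing the level and when gripping the knob.
- **Not checked separately:** I judged that the shelf is level only from the bubble. In the last picture the box, ladle and other visible things looked undisturbed.

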